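# Find which way the blade-wash jar opens and hold its cap off

### The job

Take the blue cap off the green blade-wash jar in the wooden caddy: nobody remembers whether it loosens clockwise or counter-clockwise, so take it by its white grip knob, try one way and, if it comes up against a stop, the other, until it has turned free by about a sixth of a turn. Then lift it straight up about 10 cm above the jar and finish still holding it there, level and still in the gripper. Leave the clipper, trimmer, comb and clear case where they lie.

Things in the scene. Friction and masses are not known exactly. Their poses are not given: they have to be found in the camera images.
- jar: Wooden caddy fixed to the table, 100 x 235 x 24 mm (side rails to 42 mm), carrying a green glass jar (68 mm wide, neck top 112 mm above the table) and a closed white tin (64 mm wide, 114 mm tall, not to be opened). None of it moves. Origin on the table under the jar's axis; z up; the tin stands 118 mm from the jar towards -y of this frame.
- jar_mouth (a point): Centre of the jar neck's top, 112 mm above the table; axes as jar. Two-lug thread of hidden hand that changes from start to start: the wrong way, the cap meets a rigid stop within 12 degrees; the right way it turns freely (no spring, little friction), and from 40 to 100 degrees of turn it lifts straight off; 60 is best. Before that it cannot be pulled off.
- cap: Blue round ribbed cap, 55 mm across, 21 mm tall, about 90 g, with a round white grip knob on top. Origin: centre of its lower rim, on its axis, 96 mm above the table while seated (its disc then rests on the neck, the rim 16 mm below the neck's top); z up. At the start its x axis is within 5 degrees of the jar's x axis.
- cap_grip (a point): Middle of the round white knob on top of the cap, on its axis, 34 mm above the cap's origin. The knob is 26 mm across and 26 mm tall, with a thin blue line on its top along the cap's x; axes as cap. Against the stop the moment rises (over 0.25 N m) and the fingers may slip round the knob; the right way takes under 0.15. A light tug (15 N) tells if it is free.
- clipper: White hair clipper lying on the table, 175 x 46 x 38 mm, origin under it, 15 mm behind its middle, blade to its +x. Leave alone.
- trimmer: Black trimmer lying on the table, 133 x 34 x 31 mm, origin under its middle. Leave alone.
- comb: Red flat comb, 170 x 30 x 6 mm, long along its x, origin under its middle. Leave alone.
- case: Clear plastic open case, 200 x 120 x 55 mm, origin under its middle. Leave alone.
Not all that is in view belongs to the job. There is more than one size of the cap; the one meant has the size given above.

How it is judged (in metres and radians):
On the way:
1. the cap is turned free (over 32 degrees) while still sitting on the neck (angle between the x axis of cap and the x axis of jar, either way round above 0.56 rad and z of cap in the frame of jar below 0.11 m).
At the end, for the whole second after the job is handed in: The cap is held by the fingers (over 2 N), its rim 50 to 180 mm above the neck's top, within 50 mm sideways of the jar's axis, tilted less than 0.3 rad, slower than 30 mm/s, not touching the jar (z of cap in the frame of jar_mouth between 0.05 and 0.18 m and horizontal distance between cap and jar_mouth below 0.05 m and angle between cap's own z axis and vertical below 0.3 rad and contact force between the fingers and cap above 2 N and contact force between cap and jar below 0.1 N and linear speed of cap below 0.03 m/s); the arm keeps its last pose, push and grip.
It fails at once if the clipper is moved more than 20 mm (distance of clipper from where it was at the start of the episode above 0.02 m).
It fails at once if the trimmer is moved more than 20 mm (distance of trimmer from where it was at the start of the episode above 0.02 m).
It fails at once if the comb is moved more than 20 mm (distance of comb from where it was at the start of the episode above 0.02 m).
It fails at once if the case is moved more than 20 mm (distance of case from where it was at the start of the episode above 0.02 m).
It also fails if it takes over 40 s, if anything falls off the work surface, if the arm or the gripper's body presses on something with over 40 N, if the wrist force passes 120 N, or if a joint passes its speed limit or range.

### The arm

A 6-joint arm with a two-finger parallel gripper is mounted at the origin on the work surface. World frame = base frame: x ahead of the robot, y to its left, z up, the work surface at z = 0. Lengths are in m, angles in degrees, forces in N, time in s.
With the tool pointing down it reaches from about 0.4 to 0.825 m from the base axis. Payload 7 kg.
Tool frame: the origin (TCP) lies on the centre line of the jaws, within the pads' length; the fingertips stand 19 mm ahead of it and the grasp point (between the pads) is the TCP (r.tip_extent is the distance from the TCP to the fingertips, in m); z points along the fingers, y is the line along which they close (so a half turn about z gives the same grasp; the last joint's range is limited). The gripper opens to 88 mm and grips with 3 to 60 N. Pads are 19 mm wide; open, the fingers measure 130 mm over their backs; the gripper's body (78 mm by 193 mm) begins 47 mm behind the grasp point.
Start: joints at [-48.18, 20.546, 0.682, 0, -70.136, -16.507], TCP at [0.289, -0.61, 0.246] pointing down, gripper open.
Joint ranges: [-176.03, 176.03], [-82.01, 121.73], [-58.28, 71.71], [-173.87, 95.51], [-174.79, -0.11], [-173.66, 173.66]. Speed limits (degrees/s): [136.94, 136.94, 172.46, 180, 180, 180].

### API

Orientations are given as [roll, pitch, yaw] about the fixed x, y, z axes, in that order (R = Rz(yaw) Ry(pitch) Rx(roll)).
In Python, from plant import r gives the robot as it stands. The module is installed in compiled form; this text tells all that it offers.
- The arm moves only by the tool jog_arm, never from a script. Its argument "deltas" is a list that holds one entry, the list of rows, each a list of 5 numbers: the opening, from -1 (shut) to 1 (fully open), then the shift along the world's x, y, z in cm, then the turn about the world's z in rad. In form: [[[claw, dx, dy, dz, turn], ...]]. A call has 1 to 8 rows; each row shifts and turns the commanded pose from where the row before left it; what a row does not reach is not made up. A row lasts 1/8 s, in which the tool goes at most 62.5 mm and 10.7 degrees, less where a joint would pass 70% of its speed; a pose out of reach is approached as far as the arm can. A call with a gripper value outside its range is refused whole. The fingers move at their own pace and stop on an object; "force" is the grip in N (left out, the last holds). Time passes only in rows, so rows that do not move let the fingers close. It gives the time, the measured TCP pose, the force, the opening and the grip force at its end, in the units of the state.
- r.get_state(): the state, without advancing time (a new reading comes with each control period).
- r.capture(name): name is "scene" or "top" or "wrist"; returns the picture (384x512x3 uint8, blue, green, red); there is no depth.
- r.camera_info(name): a dict with "fx", "fy", "cx", "cy" (pixels), "view" (4x4, takes a point from world to camera coordinates). Camera axes: x right, y up, looking along -z (the intrinsics and any distortion apply to the point x, -y, -z); pixel columns grow to the right and rows downward; lengths in m; the calibration is good to about 2 mm. A picture is of the moment at which its call begins: read the wrist's pose just before it. camera_info takes no time and is no camera call; for the wrist camera it gives the pose at the moment of the call.
- r.close_job(): hands the job in; it is judged then, once.
The state is a dict: "time_s": time; "joints": joint angles; "qd": joint speeds; "joint_torque": joint torques, N m; "tcp_pos": TCP position; "eef_rot": TCP orientation; "contact_force": force on the tool from outside, world axes, zero at the start; "moment": the same for the moment, N m; "gripper_width": finger opening in m; "gripper_force": force on a finger pad.
Only numpy, scipy, OpenCV 4.12 (cv2) and the standard library are available. Lean on these libraries where they do the work, as an engineer would, in place of code of your own. Each camera call takes 0.05 s, during which the arm holds its last target. There are 200 camera calls.

## Working session

There is one attempt and no reset: what is moved stays moved. The work goes in short steps, Python scripts to look and compute and a tool call to move; the robot and the scene stay as the last step left them, time stands still between calls to the robot, and variables do not carry over. Pictures are saved under pics/ and viewed, at most 10 in all, crops included, and the job is handed in when it is done.

Besides the shell and the picture viewer there is one more tool, called after "Emit:" as name([rows], argument=value, ...), one row to a line, values as JSON. jog_arm: Moves the arm, as the interface text tells. Its arguments: {"type":"object","properties":{"deltas":{"type":"array"},"force":{"type":"number"}},"required":["deltas"]}

```bash
mkdir -p pics; python3 - <<'E'
from plant import r
import cv2,numpy as np
a=r.capture("scene");b=r.capture("top")
cv2.imwrite("pics/s.png",a);cv2.imwrite("pics/t.png",b)
for n in("scene","top"):
  c=r.camera_info(n);print(n,{k:(np.round(v,3).tolist()) for k,v in c.items()})
s=r.get_state();print(s)
E
```

```text
scene {'fx': 369.237, 'fy': 369.237, 'cx': 259.238, 'cy': 190.305, 'view': [[0.653, 0.758, 0.011, -0.354], [-0.63, 0.535, 0.563, 0.267], [0.421, -0.374, 0.827, -1.339], [0.0, 0.0, 0.0, 1.0]]}
top {'fx': 447.022, 'fy': 447.022, 'cx': 250.828, 'cy': 187.576, 'view': [[-0.02, -1.0, -0.007, 0.054], [0.998, -0.021, 0.065, -0.557], [-0.065, -0.006, 0.998, -1.451], [0.0, 0.0, 0.0, 1.0]]}
{'time_s': 0.1, 'joints': array([-4.81785819e+01,  2.05868245e+01,  6.39324069e-01, -1.73598915e-02,
       -7.01352102e+01, -1.65069706e+01]), 'qd': array([-0.03623047, -0.03080032,  0.09742978,  0.05434535,  0.09362925,
        0.00529641]), 'joint_torque': array([-1.21684901e-03, -5.84163415e+01,  2.93753475e+01,  7.01552600e+00,
        1.01990064e-02, -6.95363315e-05]), 'tcp_pos': array([ 0.28842645, -0.60982907,  0.24472554]), 'eef_rot': array([ 1.79916061e+02, -7.85514972e-03, -1.54691457e+02]), 'contact_force': array([-0.08525925, -0.7023993 ,  0.31002242]), 'moment': array([-0.00828745, -0.02728413,  0.01443752]), 'gripper_force': 0.0, 'gripper_width': 0.08779329696338387}
```

View pics/s.png

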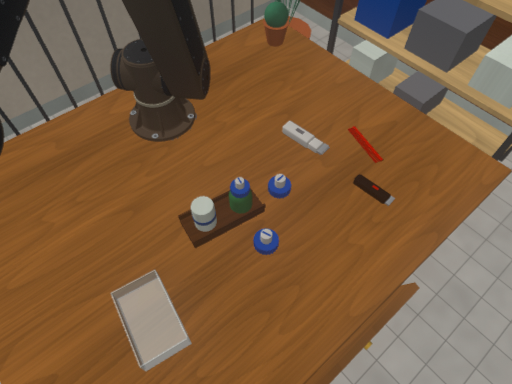

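View pics/t.png

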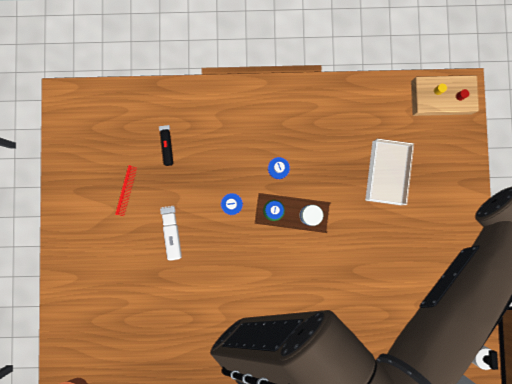

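The scene shows three blue caps. One is on the green jar in the caddy (top 275,211; scene 240,186). Two larger-looking ones lie loose on the table (top 279,168 and 232,204; scene 266,240 and 280,185). The one on the jar fits the description, so I'll measure it and check it in an enlarged crop.

```bash
cat > h.py <<'E'
import cv2,numpy as np
from plant import r
def ray(n,u,v):
    c=r.camera_info(n);V=np.array(c["view"]);R=V[:3,:3]
    d=np.array([(u-c["cx"])/c["fx"],-(v-c["cy"])/c["fy"],-1.]);return -R.T@V[:3,3],R.T@d
def onz(n,u,v,z):
    o,d=ray(n,u,v);return o+d*(z-o[2])/d[2]
def tri(a,b):
    (o,d),(p,e)=ray(*a),ray(*b)
    s,t=np.linalg.lstsq(np.c_[d,-e],p-o,rcond=None)[0]
    return (o+s*d+p+t*e)/2,np.linalg.norm(o+s*d-p-t*e)
E
python3 - <<'E'
from h import *
a=cv2.imread("pics/s.png");b=cv2.imread("pics/t.png")
print(r.camera_info("top").keys())
def blobs(im,box,f):
    x0,y0,x1,y1=box;h=cv2.cvtColor(im[y0:y1,x0:x1],cv2.COLOR_BGR2HSV)
    n,l,st,ce=cv2.connectedComponentsWithStats(cv2.morphologyEx(f(h).astype('u1'),cv2.MORPH_CLOSE,np.ones((3,3),'u1')))
    return [(np.round(ce[i]+[x0,y0],1).tolist(),st[i,2:].tolist()) for i in range(1,n) if st[i,4]>12]
blue=lambda h:(h[...,0]>100)&(h[...,0]<130)&(h[...,1]>150)
white=lambda h:(h[...,1]<80)&(h[...,2]>140)
wood=lambda h:(h[...,2]<75)&(h[...,0]<25)
for im,box in((a,(215,165,300,260)),(b,(215,150,300,225))):
    print("blue",blobs(im,box,blue));print("white",blobs(im,box,white))
print("tin",blobs(b,(298,200,330,232),white))
h=cv2.cvtColor(b[185:240,245:340],cv2.COLOR_BGR2HSV)
c=max(cv2.findContours(wood(h).astype('u1'),0,2)[0],key=cv2.contourArea)
R=cv2.minAreaRect(c);print(R);P=np.array([onz("top",*(p+[245,185]),.03)[:2] for p in cv2.boxPoints(R)]);print(P.round(3),np.linalg.norm(np.diff(P,axis=0),axis=1))
cv2.imwrite("pics/c.png",np.hstack([cv2.resize(a[160:260,215:305],(360,400),interpolation=2),cv2.resize(b[150:240,220:310],(400,400),interpolation=2)]))
E
```

```text
dict_keys(['fx', 'fy', 'cx', 'cy', 'view'])
blue [([278.6, 187.2], [21, 18, 189]), ([239.7, 188.6], [18, 15, 132]), ([265.3, 242.3], [24, 22, 266])]
white [([279.6, 177.7], [11, 9, 77]), ([239.0, 180.2], [9, 8, 52]), ([265.7, 233.5], [12, 10, 100])]
blue [([278.1, 168.0], [21, 22, 247]), ([231.4, 203.8], [21, 21, 245]), ([273.9, 209.4], [19, 18, 195])]
white [([279.0, 166.9], [11, 11, 96]), ([230.9, 203.5], [11, 10, 90]), ([274.6, 209.6], [9, 8, 60])]
tin [([312.2, 215.0], [21, 21, 353])]
((80.0, 46.0), (0.0, 0.0), 0.0)
[[ 0.412 -0.195]
 [ 0.412 -0.195]
 [ 0.412 -0.195]
 [ 0.412 -0.195]] [0. 0. 0.]
```

View pics/c.png

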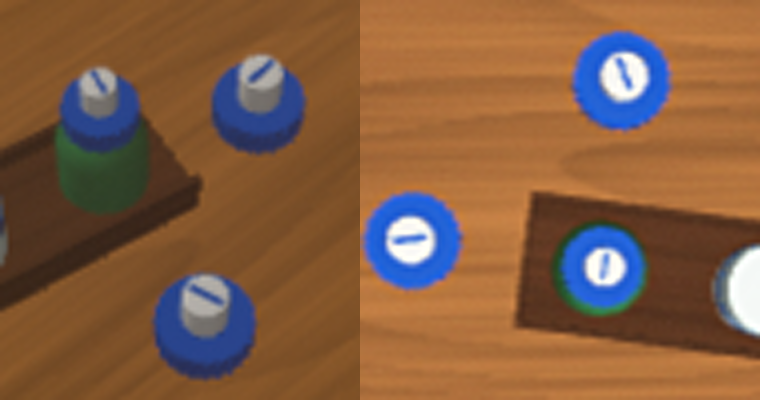

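The crop confirms it: the small blue cap with the white knob sits on the green jar, with the knob at top pixel (274.6,209.6). The two loose caps are bigger and lie on the table. Next I'll compute its position.

```bash
python3 - <<'E'
from h import *
k=onz("top",274.6,209.6,.143);print("knob top",k)
print("scene@.137",onz("scene",239,180.2,.137), tri(("top",274.6,209.6),("scene",239,180.2)))
t=onz("top",312.2,215,.114);print("tin",t,np.linalg.norm((t-k)[:2]))
print("jar -y dir deg",np.degrees(np.arctan2(*(t-k)[1::-1])))
f=2.*447/1.3
print("cap width mm",19*1.33/447*1000,"loose",21*1.44/447*1000)
s=r.get_state();print((k-s["tcp_pos"])*100,s["eef_rot"])
E
```

```text
knob top [ 0.48253126 -0.02790656  0.143     ]
scene@.137 [ 0.48174085 -0.02343474  0.137     ] (array([ 0.48353379, -0.02671579,  0.1418041 ]), np.float64(0.0031747552963955496))
tin [ 0.46413701 -0.14378966  0.114     ] 0.11733389202379978
jar -y dir deg -99.01937352679003
cap width mm 56.53243847874721 loose 67.6510067114094
[ 19.41048181  58.1922519  -10.172554  ] [ 1.79916061e+02 -7.85514972e-03 -1.54691457e+02]
```

Emit:
jog_arm([
  [[0.3,1.6,4.8,0,0],[0.3,1.6,4.8,0,0],[0.3,1.6,4.8,0,0],[0.3,1.6,4.8,0,0],[0.3,1.6,4.8,0,0],[0.3,1.6,4.8,0,0],[0.3,1.6,4.8,0,0],[0.3,1.6,4.8,0,0]],
], force=30)

```text
time_s: 1.1
tcp_pos: [0.4167, -0.2246, 0.2455]
eef_rot: [180.0, -0.0, -154.7]
contact_force: [0.8, 0.3, -0.0]
gripper_width: 0.0573
gripper_force: 0.0
```

Emit:
jog_arm([
  [[0.3,1.6,4.9,0,0],[0.3,1.6,4.9,0,0],[0.3,1.6,4.9,0,0],[0.3,1.6,4.9,0,0],[0.3,0,0,0,0],[0.3,0,0,0,0]],
])

```text
time_s: 1.85
tcp_pos: [0.4802, -0.03, 0.2452]
eef_rot: [180.0, -0.0, -154.6]
contact_force: [-0.4, -0.3, 0.1]
gripper_width: 0.0571
gripper_force: 0.0
```

Now I'll check the knob with the wrist camera.

```bash
python3 - <<'E'
from h import *
c=r.camera_info("wrist");p=np.array(r.get_state()["tcp_pos"])
w=r.capture("wrist");cv2.imwrite("pics/w.png",w)
V=np.array(c["view"])
def oz(u,v,z):
    d=V[:3,:3].T@np.array([(u-c["cx"])/c["fx"],-(v-c["cy"])/c["fy"],-1]);o=-V[:3,:3].T@V[:3,3];return o+d*(z-o[2])/d[2]
h=cv2.cvtColor(w,cv2.COLOR_BGR2HSV)
m=cv2.morphologyEx(((h[...,1]<80)&(h[...,2]>140)).astype('u1'),cv2.MORPH_CLOSE,np.ones((7,7),'u1'))
for q in cv2.findContours(m,0,2)[0]:
    if cv2.contourArea(q)>150:
        (u,v),rad=cv2.minEnclosingCircle(q);print(u,v,rad,cv2.contourArea(q),cv2.boundingRect(q),oz(u,v,.143))
print(p)
E
```

```text
182.0 382.5 160.00088500976562 3106.5 (22, 372, 321, 12) [ 0.69952453 -0.01641085  0.143     ]
183.5 250.0 26.51896095275879 917.0 (163, 228, 40, 42) [ 0.55276522 -0.0710744   0.143     ]
340.7727355957031 245.22727966308594 27.204933166503906 1389.5 (317, 222, 51, 48) [0.48790932 0.05459777 0.143     ]
506.0 234.0 35.355438232421875 713.5 (477, 199, 35, 71) [0.41567678 0.18124785 0.143     ]
262.19232177734375 200.26922607421875 17.407930374145508 788.5 (248, 183, 30, 35) [ 0.4797088  -0.02736406  0.143     ]
160.93023681640625 118.5 43.41961669921875 4429.0 (118, 86, 87, 72) [ 0.45260511 -0.12848391  0.143     ]
0.0 99.5 31.500099182128906 650.5 (0, 68, 23, 64) [ 0.49233607 -0.24553136  0.143     ]
[ 0.48024589 -0.03004795  0.24522377]
```

View pics/w.png

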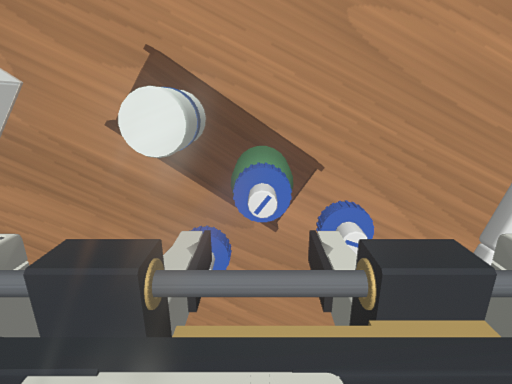

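The wrist view shows the knob's top face, blue line included, at about (262,205), midway between the fingers. That puts it at roughly (0.483,-0.027), matching the other views. I'll go down and grip, with the fingertips just above the cap's disc.

Emit:
jog_arm([
  [[0.3,0.3,0.3,-2,0],[0.3,0,0,-3,0],[0.3,0,0,-3,0],[0.3,0,0,-1.6,0],[0.3,0,0,-1,0],[0.3,0,0,0,0],[-1,0,0,0,0],[-1,0,0,0,0]],
], force=30)

```text
time_s: 2.9
tcp_pos: [0.484, -0.0271, 0.1403]
eef_rot: [-180.0, 0.1, -154.7]
contact_force: [-0.8, -0.2, -0.1]
gripper_width: 0.0423
gripper_force: 0.0
```

Emit:
jog_arm([
  [[-1,0,0,0,0],[-1,0,0,0,0],[-1,0,0,0,0]],
])

```text
time_s: 3.28
tcp_pos: [0.4837, -0.0271, 0.1399]
eef_rot: [-180.0, 0.0, -154.7]
contact_force: [-0.7, 1.0, 3.1]
gripper_width: 0.0251
gripper_force: 30.0
```

```bash
python3 -c "
from plant import r
print(r.get_state())"
```

```text
{'time_s': 3.275, 'joints': array([ 2.01208008e+01,  8.33795021e+00, -3.12059725e+01,  3.92745428e-03,
       -5.04332138e+01, -8.47979401e+01]), 'qd': array([ 0.06090462,  0.12394735, -0.02410492,  0.00697366, -0.05741548,
        0.01168168]), 'joint_torque': array([-3.61391678e-01, -3.45687926e+01,  2.32962048e+01,  5.66419199e+00,
        1.91255081e-01,  8.53891019e-03]), 'tcp_pos': array([ 0.48372358, -0.02706986,  0.13985022]), 'eef_rot': array([-1.79994911e+02,  2.24946532e-02, -1.54674637e+02]), 'contact_force': array([-0.72098291,  0.96321906,  3.14001911]), 'moment': array([ 0.28320754,  0.42912658, -0.01796374]), 'gripper_force': 30.000534653663635, 'gripper_width': 0.025109320642371556}
```

Gripped on the 25–26 mm knob with little side force. I'll try one way (counter-clockwise) in small steps.

Emit:
jog_arm([
  [[-1,0,0,0,0.05],[-1,0,0,0,0.05],[-1,0,0,0,0.05],[-1,0,0,0,0]],
])

```text
time_s: 3.78
tcp_pos: [0.4839, -0.0263, 0.1399]
eef_rot: [180.0, 0.1, -146.1]
contact_force: [-1.7, 5.2, 4.0]
gripper_width: 0.0253
gripper_force: 30.0
```

```bash
python3 -c "
from plant import r
s=r.get_state();print(s['eef_rot'],s['moment'],s['contact_force'])"
```

```text
[ 1.79964045e+02  9.12709719e-02 -1.46064112e+02] [ 2.1631043   0.77113027 -0.11828616] [-1.74701063  5.20367904  4.00086919]
```

Emit:
jog_arm([
  [[-1,0,0,0,0.04],[-1,0,0,0,0.04],[-1,0,0,0,0.04],[-1,0,0,0,0]],
])

```text
time_s: 4.28
tcp_pos: [0.4844, -0.0257, 0.1399]
eef_rot: [180.0, 0.2, -139.2]
contact_force: [-0.6, 8.1, 3.4]
gripper_width: 0.0255
gripper_force: 30.0
```

```bash
python3 -c "
from plant import r
s=r.get_state();print(s['eef_rot'],s['moment'],s['contact_force'])"
```

```text
[ 1.79967884e+02  1.78230999e-01 -1.39234128e+02] [ 3.13198103  0.4318612  -0.4906095 ] [-0.64087435  8.14209019  3.41792229]
```

Moment is 0.49 N·m at about 15°, so that's the stop. I'll go the other way (clockwise).

Emit:
jog_arm([
  [[-1,0,0,0,-0.09],[-1,0,0,0,-0.09],[-1,0,0,0,-0.09],[-1,0,0,0,-0.09],[-1,0,0,0,-0.09],[-1,0,0,0,-0.09],[-1,0,0,0,0]],
])

```text
time_s: 5.15
tcp_pos: [0.4839, -0.0271, 0.1398]
eef_rot: [-180.0, 0.0, -170.1]
contact_force: [0.1, 0.2, 3.1]
gripper_width: 0.0253
gripper_force: 30.0
```

```bash
python3 -c "
from plant import r
s=r.get_state();print(s['eef_rot'],s['moment'],s['contact_force'])"
```

```text
[-1.79992883e+02  3.92949826e-02 -1.70109425e+02] [ 0.03892125 -0.02850596 -0.0010617 ] [0.05347489 0.20502674 3.1460934 ]
```

It turns freely at -15° past the start. Continuing to a total of about 70° back from the stop.

Emit:
jog_arm([
  [[-1,0,0,0,-0.1],[-1,0,0,0,-0.1],[-1,0,0,0,-0.1],[-1,0,0,0,-0.1],[-1,0,0,0,-0.1],[-1,0,0,0,-0.1],[-1,0,0,0,-0.1],[-1,0,0,0,0]],
])

```text
time_s: 6.15
tcp_pos: [0.4839, -0.0272, 0.1398]
eef_rot: [180.0, 0.0, 149.9]
contact_force: [0.5, 0.5, 3.4]
gripper_width: 0.0252
gripper_force: 30.0
```

```bash
python3 - <<'E'
from h import *
s=r.get_state();print(s['eef_rot'],s['moment'],s['contact_force'],s['joints'][5])
w=r.capture("wrist");b=r.capture("scene")[150:230,190:290]
cv2.imwrite("pics/w2.png",np.hstack([cv2.resize(w,(400,300)),cv2.resize(b,(375,300),interpolation=2)]))
E
```

```text
[1.79979187e+02 3.26882626e-02 1.49883230e+02] [-0.09106365 -0.00678389  0.02532885] [0.47536546 0.49620226 3.4402706 ] -140.2370560175106
```

View pics/w2.png

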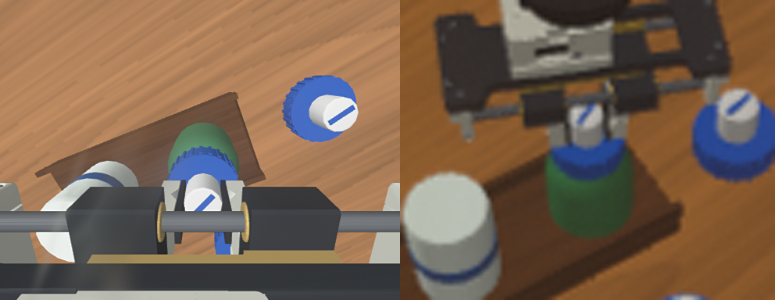

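The knob is held between the fingers, and its blue line has turned from "\" to "/" in the scene crop (knob at about 587,120), so the cap followed the gripper. Now a light tug.

Emit:
jog_arm([
  [[-1,0,0,0.2,0],[-1,0,0,0.2,0],[-1,0,0,0,0]],
])

```text
time_s: 6.62
tcp_pos: [0.4834, -0.0272, 0.1435]
eef_rot: [-180.0, -0.0, 149.8]
contact_force: [0.1, -0.3, -0.3]
gripper_width: 0.0253
gripper_force: 30.0
```

It's free. Lifting.

Emit:
jog_arm([
  [[-1,0,0,1,0],[-1,0,0,2,0],[-1,0,0,2,0],[-1,0,0,2,0],[-1,0,0,2,0],[-1,0,0,2,0],[-1,0,0,0,0],[-1,0,0,0,0]],
])

```text
time_s: 7.62
tcp_pos: [0.4832, -0.0272, 0.2532]
eef_rot: [-180.0, -0.0, 149.7]
contact_force: [-1.1, -0.6, -1.2]
gripper_width: 0.0252
gripper_force: 30.0
```

Emit:
jog_arm([
  [[-1,0,0,0,0],[-1,0,0,0,0],[-1,0,0,0,0],[-1,0,0,0,0]],
])

```text
time_s: 8.12
tcp_pos: [0.4836, -0.0272, 0.2534]
eef_rot: [-180.0, -0.0, 149.7]
contact_force: [-0.1, 0.1, -1.3]
gripper_width: 0.0252
gripper_force: 30.0
```

```bash
python3 - <<'E'
from h import *
s=r.get_state();print(s['contact_force'],s['gripper_force'],s['gripper_width'])
b=r.capture("scene")[110:230,180:310]
cv2.imwrite("pics/f.png",cv2.resize(b,(520,480),interpolation=2))
E
```

```text
[-0.09919814  0.14208421 -1.28844106] 29.999788999557495 0.025238779577120177
```

View pics/f.png

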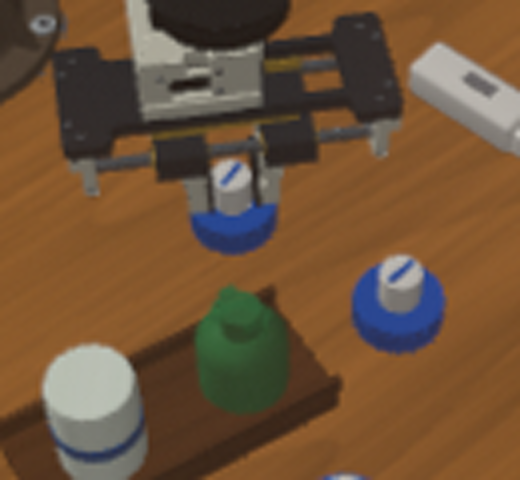

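The cap hangs level in the gripper at crop (233,215), above the open green neck at (240,305). Handing in.

```bash
python3 -c "
from plant import r
print(r.close_job())"
```

```text
the job is handed in; nothing more can be done
None
```

The cap hit a stop counter-clockwise, came free clockwise (about 70° back from the stop), and was handed in held level and still in the gripper with its rim about 10 cm above the jar's neck; the verdict was not shown.

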